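# Find the high spot of a belt pulley on the runout stand and brake it there

### The job

Check the belt pulley on the runout stand: slide the dial gauge in against its stop so that its plunger rides on the rim, then turn the pulley slowly by its crank at least once right round while you watch the needle. Bring the pulley to rest with its high spot under the plunger (where the needle stands furthest clockwise in the whole turn) and push the brake fully on to hold it there, leaving the gauge on the rim. Let go of everything and leave the bottles, the tub and the carton round the stand where they are.

Things in the scene. Friction and masses are not known exactly. Their poses are not given: they have to be found in the camera images.
- stand: runout stand, fixed to the bench, a grey base plate 130 x 340 x 16 mm; origin at the centre of its underside, z up, y along its length: the pulley spindle stands 50 mm from the origin towards -y, the dial gauge slides on the +y half, the brake lies at the -y end. It may stand turned up to 0.35 rad. A tall rheometer stands to its right (x beyond 0.48 m, y below -0.13 m) and a monitor behind it (x beyond 0.79 m): go round them
- spindle_axis (a point): point on the upright spindle axis at the height of the pulley's top face (80 mm over the bench). The aluminium belt pulley is 124 mm across and 28 mm thick and sits slightly off centre, which cannot be seen from its 5 ribs; nothing on it but the crank stands above 80 mm
- spindle (a joint): turn of the spindle with pulley and crank, rad, growing counter-clockwise seen from above, without end stops; at 0 the crank points along the stand's -x. Stays where it is left (light friction, 0.06 N m); starts within 0.9 of 0
- crank_handle (a point): middle of the upright black crank handle (16 mm across, 38 mm tall, from 92 to 130 mm over the bench), 45 mm from the spindle axis; it spins freely on its pin, so a grip need not turn with the crank. The crank arm under it reaches 91 mm over the bench, so keep the fingertips above 93 mm
- gauge (a joint): travel of the gauge slide towards the pulley, m: 0 withdrawn, 0.035 against its stop (there the plunger rests on the rim); friction 4 N. It moves along the stand's -y
- gauge_knob (a point): middle of the head of the black knob by which the gauge is slid, on the gauge slide 46 mm behind the dial centre; the head is 19 mm across and stands from 87 to 111 mm over the bench (its neck, 10 mm across, below that), this point 99 mm over the bench
- dial_centre (a point): centre of the dial's white face, 60 mm across, face up 84 mm over the bench, with a red needle 19 mm long
- needle (a joint): turn of the needle, rad, growing clockwise seen from above; 0 with the plunger fully out (then it points away from the pulley, along the stand's +y). It grows as the rim pushes the plunger in: one turn is 6 mm of plunger travel. It stays below one turn (6.08 at most)
- brake (a joint): travel of the brake slide towards the spindle, m: 0 off; near 0.012 its rubber pad meets the spindle's face plate, which it holds by friction; pushed with about 10 to 15 N it goes a little further and stays (friction 6 N). It moves along the stand's +y
- brake_tab (a point): middle of the top edge of the red upright brake tab, which is 24 mm wide along the stand's x, 9 mm thick and reaches 90 mm over the bench. Push it from outside towards the pulley; only the low grey guide, 59 mm high, and the pulley stand near it
- reagent_bottle: white-capped bottle with red label band, 66 mm across, 126 mm tall, standing close to the stand; origin under its centre; not to be moved
- wash_bottle: solvent wash bottle, 60 mm across, body 116 mm tall and a thin spout to 188 mm, standing close to the stand; origin under its centre; not to be moved
- sample_tub: white sample tub, 74 mm across, 119 mm tall, standing close to the stand; origin under its centre; not to be moved
- carton: brown carton 102 x 270 x 292 mm (x, y, z of its own frame), standing past the gauge end of the stand; origin under its centre; not to be moved

How it is judged (in metres and radians):
On the way, in this order (a step that is already met when the one before it is completed fails the run):
1. the gauge is in against its stop (within 2 mm) (value of joint gauge above 0.033 m), for 0.2 s.
2. with the gauge in, the pulley has been turned right round (spindle beyond 5.3 rad either way) (value of joint gauge above 0.033 m and (value of joint spindle above 5.3 rad or value of joint spindle below -5.3 rad)).
3. the pulley stands still with its high spot at the plunger (value of joint needle above 5.38 rad and velocity of joint spindle between -0.05 and 0.05 rad/s and value of joint brake below 0.01 m), for 0.2 s.
4. the brake is on (value of joint brake above 0.0117 m), for 0.2 s.
At the end, for the whole second after the job is handed in: The gauge is within 2 mm of its stop, the pulley is at rest with its high spot within about 20 degrees of the plunger (needle above 5.38 rad), and the brake pad is pressed on the face plate (slide above 11.7 mm) (value of joint gauge above 0.033 m and value of joint needle above 5.38 rad and value of joint brake above 0.0117 m and velocity of joint spindle between -0.05 and 0.05 rad/s); the robot touches nothing.
It fails at once if the pulley is spun fast (over 4 rad/s) (velocity of joint spindle above 4 rad/s or velocity of joint spindle below -4 rad/s).
It fails at once if a bottle, the tub or the carton is moved (30 mm) or tipped (distance of any of reagent_bottle, wash_bottle, sample_tub, carton from where it was at the start of the episode above 0.03 m or angle between any of reagent_bottle, wash_bottle, sample_tub, carton's own z axis and vertical above 0.4 rad).
It also fails if it takes over 72 s, if anything falls off the work surface, if the arm or the gripper's body presses on something with over 40 N, if the wrist force passes 120 N, or if a joint passes its speed limit or range.

### The arm

A 6-joint arm with a two-finger parallel gripper is mounted at the origin on a cart in front of the work surface, level with it; the furniture and walls round the work are solid. World frame = base frame: x ahead of the robot, y to its left, z up, the work surface at z = 0. Lengths are in m, angles in degrees, forces in N, time in s.
With the tool pointing down it reaches from about 0.35 to 0.775 m from the base axis. Payload 7.3 kg.
Tool frame: the origin (TCP) lies at the very end of the fingers, on their centre line; the grasp point (between the pads) lies env.grasp_offset behind it (env.grasp_offset is the distance from the TCP to the grasp point, in m); z points along the fingers, y is the line along which they close (so a half turn about z gives the same grasp; the last joint's range is limited). The gripper opens to 92 mm and grips with 3 to 60 N. Pads are 19 mm wide; open, the fingers measure 130 mm over their backs; the gripper's body (75 mm by 190 mm) begins 47 mm behind the grasp point.
Start: joints at [-81.99, 19.595, 87.324, -0, 73.075, -8.365], TCP at [0.148, -0.504, 0.227] pointing down, gripper open.
Joint ranges: [-145.02, 145.02], [-44.19, 115.74], [2.07, 154.8], [-57.11, 237.11], [16.16, 152.29], [-177.93, 177.93]. Speed limits (degrees/s): [147.25, 147.25, 180, 180, 180, 180].

### API

Orientations are given as [roll, pitch, yaw] about the fixed x, y, z axes, in that order (R = Rz(yaw) Ry(pitch) Rx(roll)).
In Python, from rig import env gives the robot as it stands.
- The arm moves only by the tool play_rows, never from a script. Its argument "motion" is a list of rows, each an object with "offset": the shift along the tool's x, y, z in m, a list of three; "twist": the turn, a rotation vector about the tool's x, y, z in degrees, a list of three; "hand": the gripper's target within -1 to 1 (fully open at 1, half-way at 0, shut at -1). In form: [{"offset": [dx, dy, dz], "twist": [wx, wy, wz], "hand": hand}, ...]. A call has 1 to 8 rows; each row is the pose to reach, as a shift and turn from the pose commanded when the call began, along the tool's axes at that moment; what a row does not reach only later rows make up. A row lasts 1/12 s, in which the tool goes at most 41.7 mm and 7.16 degrees, less where a joint would pass 70% of its speed; a pose out of reach is approached as far as the arm can. A call with a gripper value outside its range is refused whole. The fingers move at their own pace and stop on an object; "newtons" is the grip in N (left out, the last holds). Time passes only in rows, so rows that repeat a pose let the fingers close. It gives the time, the measured TCP pose, the force, the opening and the grip force at its end, in the units of the state.
- env.state(): the state, without advancing time (a new reading comes with each control period).
- env.snapshot(name): name is "scene" or "top"; returns a dict with "image" (480x640x3 uint8, red, green, blue), "intrinsics" (3x3 intrinsics, pixels), "xyz" and "orientation" of the camera in the world. Camera axes: x right, y up, looking along -z (the intrinsics and any distortion apply to the point x, -y, -z); pixel columns grow to the right and rows downward; lengths in m; the calibration is good to about 2 mm. A picture is of the moment at which its call begins. There is no depth.
- env.close_job(): hands the job in; it is judged then, once.
The state is a dict: "t": time; "joint_positions": joint angles; "qvel": joint speeds; "joint_torque": joint torques, N m; "tcp_pos": TCP position; "orientation": TCP orientation; "ft_force": force on the tool from outside, world axes, zero at the start; "torque": the same for the moment, N m; "opening": finger opening in m; "grip_force": force on a finger pad.
Only numpy, scipy, OpenCV 4.12 (cv2) and the standard library are available. Lean on these libraries where they do the work, as an engineer would, in place of code of your own. Each camera call takes 0.05 s, during which the arm holds its last target. There are 200 camera calls.

## Working session

There is one attempt and no reset: what is moved stays moved. The work goes in short steps, Python scripts to look and compute and a tool call to move; the robot and the scene stay as the last step left them, time stands still between calls to the robot, and variables do not carry over. Pictures are saved under pics/ and viewed, at most 10 in all, crops included, and the job is handed in when it is done.

Besides the shell and the picture viewer there is one more tool, called after "Emit:" by a JSON object that holds its "method" and its "body". play_rows: Moves the arm, as the interface text tells. Its arguments: {"type":"object","properties":{"motion":{"type":"array"},"newtons":{"type":"number"}},"required":["motion"]}

```bash
mkdir -p pics; python3 - <<'E'
from rig import env
import cv2,numpy as np
np.set_printoptions(precision=4,suppress=True)
print(env.state()); print(env.grasp_offset)
for n in("scene","top"):
    s=env.snapshot(n); cv2.imwrite(f"pics/{n}0.png",s["image"][:,:,::-1])
    print(n,s["intrinsics"],s["xyz"],s["orientation"],[k for k in s])
E
```

```text
{'t': 0.0, 'joint_positions': array([-81.9876,  19.6358,  87.3776,  -0.001 ,  73.0752,  -8.3672]), 'qvel': array([ 0.0198, -0.0569,  0.0637, -0.0226,  0.0266, -0.0177]), 'joint_torque': array([ -0.0007, -43.1251, -24.4217,   0.0718,   0.0559,  -0.0001]), 'tcp_pos': array([ 0.148 , -0.5033,  0.226 ]), 'orientation': array([-179.9122,   -0.012 ,   16.3798]), 'ft_force': array([ 0.9163, -0.2413,  0.6875]), 'torque': array([-0.0261,  0.0037,  0.0273]), 'grip_force': 0.0, 'opening': 0.09159660111807734}
0.0188
scene [[559.6006   0.     312.5502]
 [  0.     559.6006 234.2119]
 [  0.       0.       1.    ]] [0.0687 0.999  0.8391] [  50.3558    0.6547 -146.924 ] ['image', 'intrinsics', 'xyz', 'orientation']
top [[561.9394   0.     316.0911]
 [  0.     561.9394 240.9144]
 [  0.       0.       1.    ]] [0.3513 0.2353 1.1865] [ 11.3753   0.7003 -89.0295] ['image', 'intrinsics', 'xyz', 'orientation']
```

View pics/scene0.png

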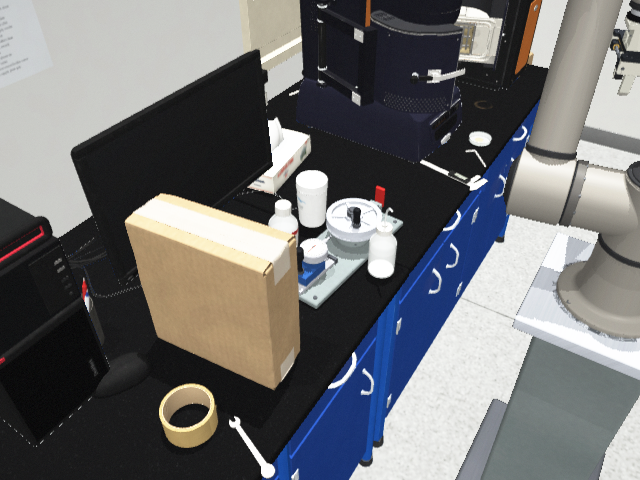

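View pics/top0.png

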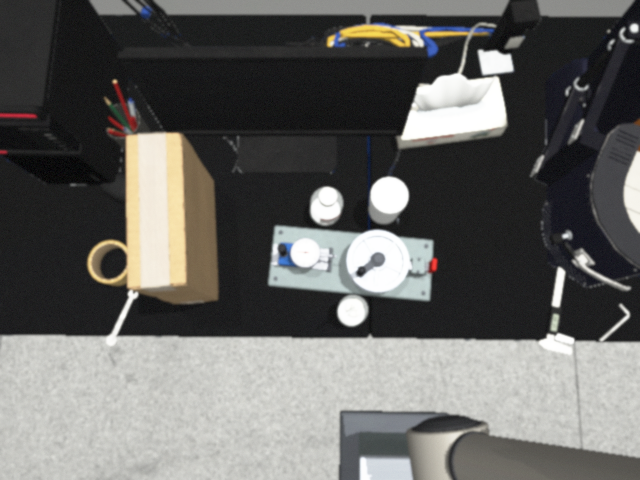

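The scene view shows the carton at the gauge end (about 215,290), the pulley at (355,222) and the brake at (380,195). In the top view the pulley is at (378,262), the dial at (305,253), the blue gauge slide with its knob at (284,250), the brake tab at (433,265) and the crank handle near (366,270). I'll zoom in and convert these to positions.

```bash
cat > h.py <<'E'
from rig import env
import cv2,numpy as np
from scipy.spatial.transform import Rotation as R
np.set_printoptions(precision=4,suppress=True)
def ray(s,u,v):
    d=np.linalg.inv(s["intrinsics"])@[u,v,1]; d=d*[1,-1,-1]
    return R.from_euler("xyz",s["orientation"],degrees=True).as_matrix()@d
def at(s,u,v,z):
    d=ray(s,u,v); c=np.array(s["xyz"]); return c+d*(z-c[2])/d[2]
def proj(s,p):
    q=R.from_euler("xyz",s["orientation"],degrees=True).as_matrix().T@(np.array(p)-s["xyz"])
    q=s["intrinsics"]@(q*[1,-1,-1]); return q[:2]/q[2]
E
python3 - <<'E'
from h import *
s=env.snapshot("top"); im=s["image"][:,:,::-1]
c=im[180:330,250:450]; cv2.imwrite("pics/topc.png",cv2.resize(c,None,fx=4,fy=4,interpolation=cv2.INTER_CUBIC))
for n,u,v,z in [("pulley",378,262,.08),("dial",305,253,.084),("knob",284,250,.111),("tab",433,265,.09),("handle",366,270,.13)]:
    print(n,at(s,u,v,z))
for u,v in [(275,226),(269,287),(434,240),(431,301)]: print(at(s,u,v,.016))
E
```

```text
pulley [0.5327 0.1286 0.08  ]
dial [0.548  0.2742 0.084 ]
knob [0.5485 0.3143 0.111 ]
tab [0.5267 0.0215 0.09  ]
handle [0.5088 0.1562 0.13  ]
[0.6178 0.342  0.016 ]
[0.4868 0.3505 0.016 ]
[0.5922 0.0037 0.016 ]
[0.4629 0.013  0.016 ]
```

View pics/topc.png

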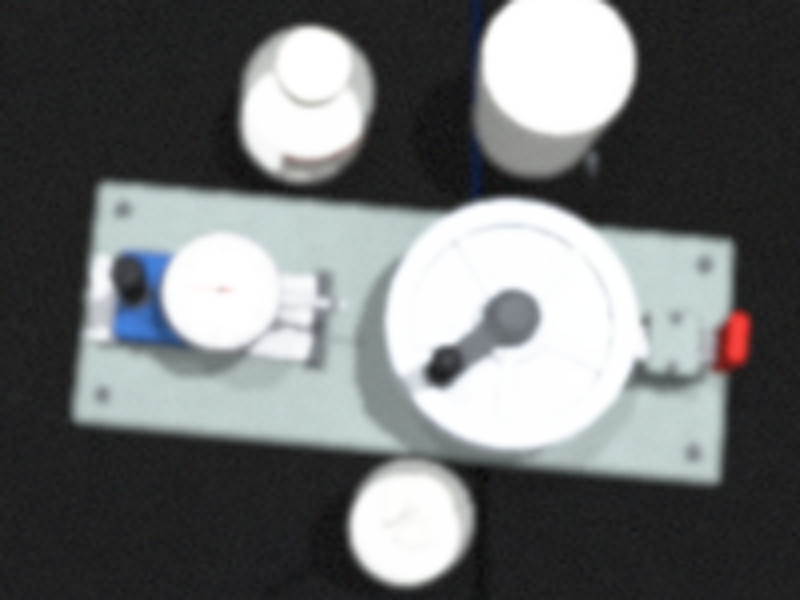

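The crop shows the stand turned about -4°. The pulley hub is near crop (512,318), the handle top near (440,360), the knob at (130,272), the dial at (222,290) and the tab at (737,338). Next I'll fix the stand pose and the obstacle clearances.

```bash
python3 - <<'E'
from h import *
from scipy.optimize import least_squares
s=env.snapshot("top"); sc=env.snapshot("scene")
f=lambda a,b:(250+(a+.5)/4-.5,180+(b+.5)/4-.5)
C=[(99,182,.065,.17,.016),(73,425,-.065,.17,.016),(733,240,.065,-.17,.016),(720,485,-.065,-.17,.016)]
def W(p,l): 
    c,n=np.cos(p[2]),np.sin(p[2]); return [p[0]+c*l[0]-n*l[1],p[1]+n*l[0]+c*l[1],l[2]]
r=least_squares(lambda p:np.concatenate([proj(s,W(p,c[2:]))-f(*c[:2]) for c in C]),[.54,.177,-.07])
p=r.x;print("stand",p[:2],np.degrees(p[2]),"res px",r.fun)
print("spindle",W(p,[0,-.05,.08]))
for n,a,b,z in [("pulley",512,323,.08),("hub",512,318,.09),("dial",220,291,.084),("knob",128,268,.111),("tab",741,335,.09),("handle",445,357,.13),("reag cap",313,63,.126),("tub top",558,62,.119),("wash top?",400,515,.116),("wash188",400,515,.188)]:
    w=at(s,*f(a,b),z); d=w[:2]-p[:2]; c,nn=np.cos(p[2]),np.sin(p[2]); print(n,w[:2],"local",[c*d[0]+nn*d[1],-nn*d[0]+c*d[1]])
print("carton",[at(s,u,v,.292)[:2] for u,v in[(182,133),(187,302),(128,133),(127,292)]],at(s,217,300,0)[:2],at(s,214,185,0)[:2])
g=lambda im,x,y,w,h,k:cv2.resize(im[y:y+h,x:x+w,::-1],None,fx=k,fy=k,interpolation=cv2.INTER_CUBIC)
A=g(sc["image"],255,170,160,140,5)
cv2.imwrite("pics/scc.png",A[:600])
np.save("stand.npy",p)
E
```

```text
stand [0.5412 0.1796] -4.442909615598396 res px [-0.291   0.2325 -0.5549 -0.2354  0.4738  0.0433  0.366  -0.0763]
spindle [np.float64(0.5373586652676481), np.float64(0.1297133858287497), 0.08]
pulley [0.5359 0.1294] local [np.float64(-0.0013783866904590702), np.float64(-0.050463866260909124)]
hub [0.5368 0.1303] local [np.float64(-0.0006214133867188725), np.float64(-0.0494562191691601)]
dial [0.5493 0.275 ] local [np.float64(0.0006229409970539279), np.float64(0.09577759198532984)]
knob [0.5552 0.3191] local [np.float64(0.003066149373190179), np.float64(0.140224083649636)]
tab [0.53   0.0177] local [np.float64(0.0013107241830000727), np.float64(-0.16220129923421253)]
handle [0.5108 0.166 ] local [np.float64(-0.029289586027786217), np.float64(-0.015928161503432507)]
reag cap [0.6557 0.2304] local [np.float64(0.11016024687419046), np.float64(0.05951743001799756)]
tub top [0.6598 0.1099] local [np.float64(0.12361630894258181), np.float64(-0.06026594438359835)]
wash top? [0.4369 0.1862] local [np.float64(-0.10449493575604676), np.float64(-0.0014137107260187116)]
wash188 [0.4312 0.1895] local [np.float64(-0.11049040980370298), np.float64(0.0014302210149671514)]
carton [array([0.7143, 0.4796]), array([0.4289, 0.4533]), array([0.7132, 0.5715]), array([0.4433, 0.5506])] [0.4594 0.4611] [0.7122 0.4809]
```

View pics/scc.png

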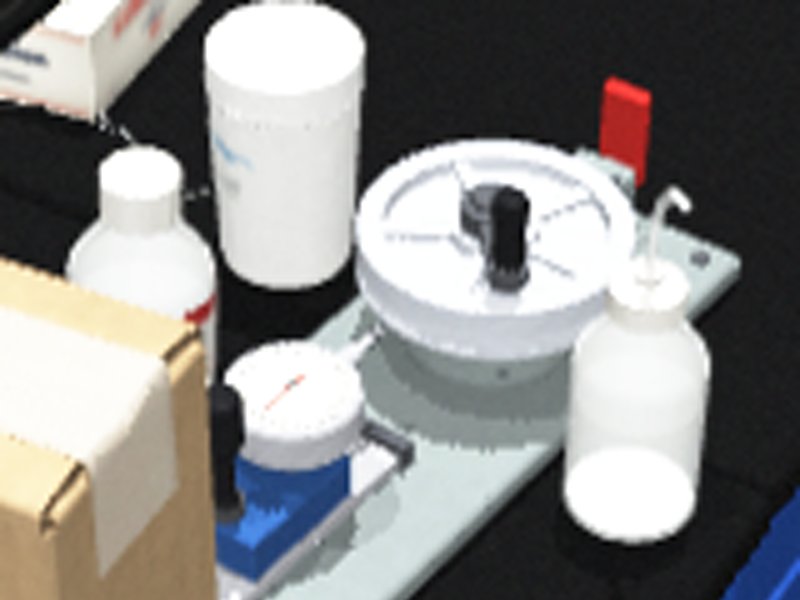

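Emit:
{"method": "play_rows", "body": {"motion": [{"offset": [0.3975,-0.3876,-0.073],"twist": [0,0,0],"hand": -1},{"offset": [0.3975,-0.3876,-0.073],"twist": [0,0,0],"hand": -1},{"offset": [0.3975,-0.3876,-0.073],"twist": [0,0,0],"hand": -1},{"offset": [0.3975,-0.3876,-0.073],"twist": [0,0,0],"hand": -1},{"offset": [0.3975,-0.3876,-0.073],"twist": [0,0,0],"hand": -1},{"offset": [0.3975,-0.3876,-0.073],"twist": [0,0,0],"hand": -1},{"offset": [0.3975,-0.3876,-0.073],"twist": [0,0,0],"hand": -1},{"offset": [0.3975,-0.3876,-0.073],"twist": [0,0,0],"hand": -1}], "newtons": 15}}

```text
t: 0.92
tcp_pos: [0.3104, -0.2138, 0.2706]
orientation: [180.0, -0.0, 16.3]
ft_force: [1.4, -0.3, 0.1]
opening: 0.0429
grip_force: 0.0
```

Emit:
{"method": "play_rows", "body": {"motion": [{"offset": [0.13,-0.1224,-0.03],"twist": [0,0,0],"hand": -1},{"offset": [0.13,-0.1224,-0.03],"twist": [0,0,0],"hand": -1},{"offset": [0.13,-0.1224,-0.03],"twist": [0,0,0],"hand": -1},{"offset": [0.13,-0.1224,-0.03],"twist": [0,0,0],"hand": -1},{"offset": [0.327,-0.4396,-0.03],"twist": [0,0,-69.2],"hand": -1},{"offset": [0.327,-0.4396,-0.03],"twist": [0,0,-69.2],"hand": -1},{"offset": [0.327,-0.4396,-0.03],"twist": [0,0,-69.2],"hand": -1},{"offset": [0.327,-0.4396,-0.03],"twist": [0,0,-69.2],"hand": -1}]}}

```text
t: 1.58
tcp_pos: [0.439, 0.0886, 0.2989]
orientation: [180.0, -0.0, 45.4]
ft_force: [1.3, -1.2, 0.2]
opening: 0.0001
grip_force: 0.0
```

Emit:
{"method": "play_rows", "body": {"motion": [{"offset": [0.2708,-0.1041,0],"twist": [0,0,-40.2],"hand": -1},{"offset": [0.2708,-0.1041,0],"twist": [0,0,-40.2],"hand": -1},{"offset": [0.2708,-0.1041,0],"twist": [0,0,-40.2],"hand": -1},{"offset": [0.2708,-0.1041,0],"twist": [0,0,-40.2],"hand": -1},{"offset": [0.2708,-0.1041,0],"twist": [0,0,-40.2],"hand": -1},{"offset": [0.2708,-0.1041,0.03],"twist": [0,0,-40.2],"hand": -1},{"offset": [0.2708,-0.1041,0.07],"twist": [0,0,-40.2],"hand": -1},{"offset": [0.2708,-0.1041,0.11],"twist": [0,0,-40.2],"hand": -1}]}}

```text
t: 2.25
tcp_pos: [0.556, 0.35, 0.2116]
orientation: [179.7, -0.2, 85.4]
ft_force: [0.1, -0.4, -0.9]
opening: 0.0003
grip_force: 0.0
```

Emit:
{"method": "play_rows", "body": {"motion": [{"offset": [0,0,0.03],"twist": [0,0,0],"hand": -1},{"offset": [0,0,0.065],"twist": [0,0,0],"hand": -1},{"offset": [0,0,0.095],"twist": [0,0,0],"hand": -1},{"offset": [0,0,0.095],"twist": [0,0,0],"hand": -1},{"offset": [-0.006,0,0.095],"twist": [0,0,0],"hand": -1},{"offset": [-0.014,0,0.095],"twist": [0,0,0],"hand": -1},{"offset": [-0.022,0,0.095],"twist": [0,0,0],"hand": -1},{"offset": [-0.03,0,0.095],"twist": [0,0,0],"hand": -1}]}}

```text
t: 2.92
tcp_pos: [0.5529, 0.3153, 0.1188]
orientation: [179.8, -0.1, 85.2]
ft_force: [-0.1, 0.1, -0.4]
opening: 0.0006
grip_force: 0.0
```

Emit:
{"method": "play_rows", "body": {"motion": [{"offset": [0.03,0,0],"twist": [0,0,0],"hand": -1},{"offset": [0.042,0,0],"twist": [0,0,0],"hand": -1},{"offset": [0.042,0,0.01],"twist": [0,0,0],"hand": -1},{"offset": [0.042,0,0.024],"twist": [0,0,0],"hand": -1},{"offset": [0.042,0,0.024],"twist": [0,0,0],"hand": -1},{"offset": [0.034,0,0.024],"twist": [0,0,0],"hand": -1},{"offset": [0.026,0,0.024],"twist": [0,0,0],"hand": -1},{"offset": [0.018,0,0.024],"twist": [0,0,0],"hand": -1}]}}

```text
t: 3.58
tcp_pos: [0.5534, 0.3335, 0.0927]
orientation: [180.0, -0.1, 85.2]
ft_force: [0.2, 5.1, -3.3]
opening: 0.0005
grip_force: 2.3
```

Emit:
{"method": "play_rows", "body": {"motion": [{"offset": [-0.006,0,0],"twist": [0,0,0],"hand": -1},{"offset": [-0.012,0,0],"twist": [0,0,0],"hand": -1},{"offset": [-0.018,0,0],"twist": [0,0,0],"hand": -1},{"offset": [-0.022,0,0],"twist": [0,0,0],"hand": -1},{"offset": [-0.026,0,0],"twist": [0,0,0],"hand": -1},{"offset": [-0.03,0,0],"twist": [0,0,0],"hand": -1},{"offset": [-0.03,0,0],"twist": [0,0,0],"hand": -1},{"offset": [-0.03,0,0],"twist": [0,0,0],"hand": -1}]}}

```text
t: 4.25
tcp_pos: [0.552, 0.3155, 0.0933]
orientation: [179.6, -1.2, 85.3]
ft_force: [4.8, 47.3, -14.1]
opening: 0.0005
grip_force: 22.6
```

Emit:
{"method": "play_rows", "body": {"motion": [{"offset": [0.012,0,0],"twist": [0,0,0],"hand": -1},{"offset": [0.016,0,0],"twist": [0,0,0],"hand": -1},{"offset": [0.016,0,0],"twist": [0,0,0],"hand": -1}]}}

```text
t: 4.5
tcp_pos: [0.5521, 0.3199, 0.0924]
orientation: [180.0, 0.1, 85.3]
ft_force: [-0.1, -0.1, -0.2]
opening: 0.0004
grip_force: 0.0
```

```bash
python3 - <<'E'
from h import *
st=env.state(); print(st["tcp_pos"],st["ft_force"])
s=env.snapshot("top"); sc=env.snapshot("scene")
g=lambda im,x,y,w,h,k:cv2.resize(im[y:y+h,x:x+w,::-1],None,fx=k,fy=k,interpolation=cv2.INTER_CUBIC)
A=g(s["image"],240,190,200,150,4)[:, :]; B=g(sc["image"],240,180,160,120,5)
cv2.imwrite("pics/p1.png",np.vstack([cv2.resize(A,(400,300)),cv2.resize(B,(400,300))]))
p=np.load("stand.npy")
E
```

```text
[0.5521 0.3199 0.0924] [-0.1242 -0.0986 -0.2063]
```

View pics/p1.png

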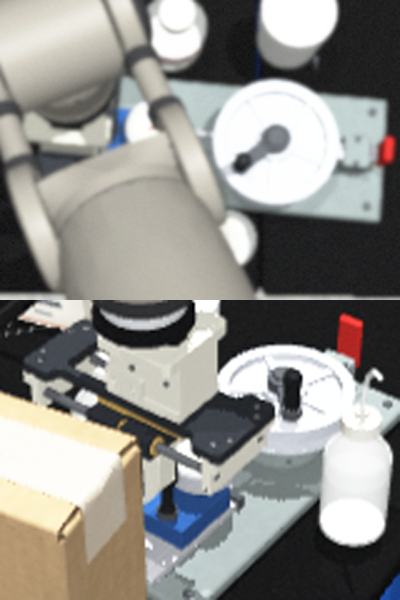

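Emit:
{"method": "play_rows", "body": {"motion": [{"offset": [0.008,0,0],"twist": [0,0,0],"hand": -1},{"offset": [0.008,0,-0.035],"twist": [0,0,0],"hand": -1},{"offset": [0.008,0,-0.075],"twist": [0,0,0],"hand": -1},{"offset": [-0.157,-0.0286,-0.108],"twist": [0,0,89.7],"hand": 0},{"offset": [-0.157,-0.0286,-0.108],"twist": [0,0,89.7],"hand": 0},{"offset": [-0.157,-0.0286,-0.108],"twist": [0,0,89.7],"hand": 0},{"offset": [-0.157,-0.0286,-0.108],"twist": [0,0,89.7],"hand": 0},{"offset": [-0.157,-0.0286,-0.108],"twist": [0,0,89.7],"hand": 0}]}}

```text
t: 5.27
tcp_pos: [0.5097, 0.1604, 0.2021]
orientation: [179.9, 0.1, 48.8]
ft_force: [0.7, 0.1, -0.1]
opening: 0.029
grip_force: 0.0
```

```bash
python3 - <<'E'
from h import *
st=env.state(); print(st["tcp_pos"],st["orientation"],st["joint_positions"])
s=env.snapshot("top"); sc=env.snapshot("scene")
g=lambda im,x,y,w,h,k:cv2.resize(im[y:y+h,x:x+w,::-1],None,fx=k,fy=k,interpolation=cv2.INTER_CUBIC)
A=g(s["image"],250,200,140,105,4); B=g(sc["image"],280,190,100,75,5.6)
cv2.imwrite("pics/p2.png",np.hstack([cv2.resize(A,(400,300)),cv2.resize(B,(400,300))]))
p=np.load("stand.npy")
c,n=np.cos(p[2]),np.sin(p[2])
for nm,l in [("dial in",(0,.061,.084)),("knob in",(0,.107,.111))]:
    w=[p[0]+c*l[0]-n*l[1],p[1]+n*l[0]+c*l[1],l[2]]
    q=proj(s,w); r=proj(sc,w); print(nm,"A",(q-[250,200])*400/140,"B",(r-[280,190])*4+[400,0])
E
```

```text
[0.5097 0.1604 0.2021] [179.856    0.054   48.8022] [ 9.3309 21.7465 88.1454 -0.1547 70.0583 50.5814]
dial in A [205.618  155.0446] B [573.5836 194.9914]
knob in A [138.3213 142.023 ] B [519.0498 201.1527]
```

View pics/p2.png

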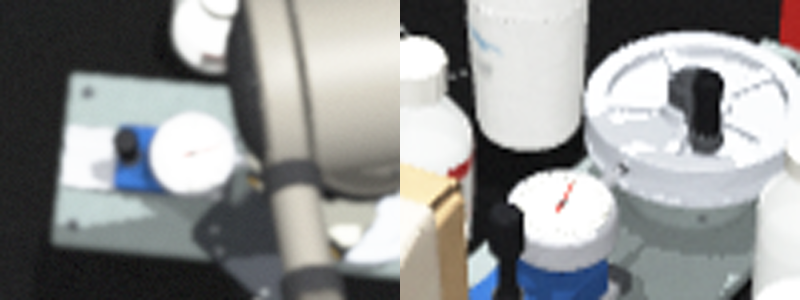

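The gauge dial has moved in and the blue block now touches the dark end stop (right panel, near (610,275)). The needle is visible at (567,197). Next is the crank handle.

Emit:
{"method": "play_rows", "body": {"motion": [{"offset": [0.0049,-0.0029,0],"twist": [0,0,53.2],"hand": 0},{"offset": [0.0049,-0.0029,0],"twist": [0,0,53.2],"hand": 0},{"offset": [0.0049,-0.0029,0],"twist": [0,0,53.2],"hand": 0},{"offset": [0.0049,-0.0029,0],"twist": [0,0,53.2],"hand": 0},{"offset": [0.0049,-0.0029,0],"twist": [0,0,53.2],"hand": 0},{"offset": [0.0049,-0.0029,0.02],"twist": [0,0,53.2],"hand": 0},{"offset": [0.0049,-0.0029,0.035],"twist": [0,0,53.2],"hand": 0},{"offset": [0.0049,-0.0029,0.05],"twist": [0,0,53.2],"hand": 0}]}}

```text
t: 6.03
tcp_pos: [0.5116, 0.1725, 0.1492]
orientation: [-180.0, 0.0, -3.8]
ft_force: [0.1, -0.3, 1.0]
opening: 0.046
grip_force: 0.0
```

```bash
python3 - <<'E'
from h import *
st=env.state(); print(st["tcp_pos"],st["orientation"],st["opening"])
E
```

```text
[0.5116 0.1725 0.1492] [-179.9972    0.0094   -3.8439] 0.046044407303743345
```

Emit:
{"method": "play_rows", "body": {"motion": [{"offset": [-0.0004,0.0065,0.01],"twist": [0,0,0.6],"hand": 0},{"offset": [-0.0004,0.0065,0.035],"twist": [0,0,0.6],"hand": 0},{"offset": [-0.0004,0.0065,0.048],"twist": [0,0,0.6],"hand": 0},{"offset": [-0.0004,0.0065,0.048],"twist": [0,0,0.6],"hand": -1},{"offset": [-0.0004,0.0065,0.048],"twist": [0,0,0.6],"hand": -1},{"offset": [-0.0004,0.0065,0.048],"twist": [0,0,0.6],"hand": -1},{"offset": [-0.0004,0.0065,0.048],"twist": [0,0,0.6],"hand": -1},{"offset": [-0.0004,0.0065,0.048],"twist": [0,0,0.6],"hand": -1}], "newtons": 15}}

```text
t: 6.7
tcp_pos: [0.5113, 0.1653, 0.1032]
orientation: [-180.0, -0.1, -4.3]
ft_force: [-1.0, 0.9, 0.2]
opening: 0.0172
grip_force: 0.0
```

```bash
cat > look.py <<'E'
from h import *
import sys
st=env.state(); print("tcp",st["tcp_pos"],"yaw",st["orientation"][2],"open",st["opening"],"F",st["ft_force"])
C=np.array([.5372,.130]); d=st["tcp_pos"][:2]-C; p=np.load("stand.npy")
c,n=np.cos(p[2]),np.sin(p[2]); l=np.array([c*d[0]+n*d[1],-n*d[0]+c*d[1]])
print("r",np.hypot(*l),"spindle mod 2pi",np.arctan2(-l[1],-l[0]))
# needle: red pixels in each view, cast onto the dial plane, around dial centre (local y measured)
for nm in ("scene","top"):
    s=env.snapshot(nm); im=s["image"].astype(int); 
    uv=np.array(proj(s,[p[0]-n*.066,p[1]+c*.066,.084]))
    P=[];
    for v in range(int(uv[1])-22,int(uv[1])+23):
        for u in range(int(uv[0])-22,int(uv[0])+23):
            r,g,b=im[v,u]
            w=r-(g+b)/2
            if w>20:
                q=at(s,u,v,.084)[:2]-p[:2]; P.append([c*q[0]+n*q[1],-n*q[0]+c*q[1],w])
    if len(P)>2:
        P=np.array(P); w=P[:,2]; m=(P[:,:2]*w[:,None]).sum(0)/w.sum(); X=P[:,:2]-m
        ev,V=np.linalg.eigh((X*w[:,None]).T@X/w.sum()); e=V[:,1]
        t=X@e; print(nm,len(P),"centroid",m,"ends",m+e*t.min(),m+e*t.max(),"axis ang cw from +y",np.degrees(np.arctan2(e[0],e[1])),"std",np.sqrt(ev))
    else: print(nm,"no needle",len(P))
    if len(sys.argv)>1 and nm=="scene":
        k=s["image"][int(uv[1])-30:int(uv[1])+30,int(uv[0])-40:int(uv[0])+40,::-1]
        cv2.imwrite(f"pics/{sys.argv[1]}.png",cv2.resize(k,None,fx=8,fy=8,interpolation=cv2.INTER_CUBIC))
E
python3 look.py n1
```

```text
tcp [0.5113 0.1653 0.1032] yaw -4.33362181490965 open 0.017185555138898714 F [-0.9939  0.9063  0.2293]
r 0.043796268615726615 spindle mod 2pi -0.8616435783786411
scene 9 centroid [0.0041 0.0653] ends [0.0083 0.0518] [0.0011 0.0749] axis ang cw from +y -17.415760319483734 std [0.0006 0.0076]
top no needle 0
```

View pics/n1.png

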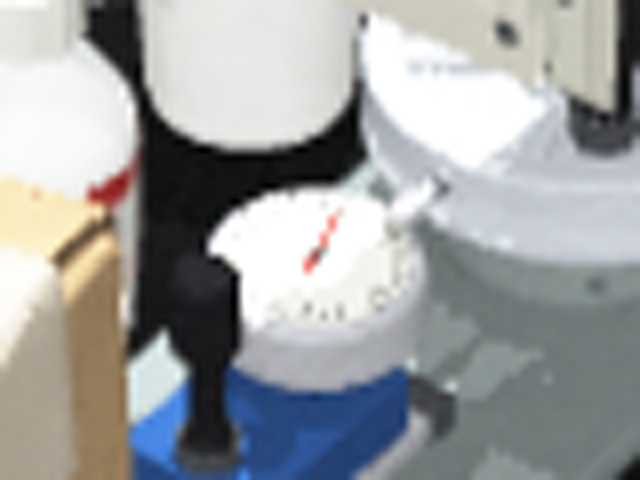

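The crop shows the dial face centred near (318,258), with the needle running from about (306,272) to its tip at (338,210), towards the pulley. That reads about 163° (2.84 rad). The plunger touches the rim at (440,188).

```bash
python3 - <<'E'
import numpy as np, json
r=.045; P=lambda t:np.array([-r*np.cos(t),r*np.sin(t)])  # tool x = stand x, tool y = -stand y
t=-.86
for c in range(4):
    print(f"to {t-1.155:.3f}:",[[round(float(v),4) for v in P(t-.165*k)-P(t)]for k in range(1,8)]); t-=1.155
E
```

```text
to -2.015: [[0.006, -0.0044], [0.0126, -0.0077], [0.0197, -0.0099], [0.0271, -0.0108], [0.0345, -0.0106], [0.0418, -0.0092], [0.0487, -0.0065]]
to -3.170: [[0.0064, 0.0037], [0.0121, 0.0085], [0.017, 0.0141], [0.0209, 0.0204], [0.0236, 0.0273], [0.0252, 0.0345], [0.0256, 0.0419]]
to -4.325: [[-0.0008, 0.0074], [-0.0028, 0.0145], [-0.006, 0.0212], [-0.0102, 0.0273], [-0.0154, 0.0326], [-0.0214, 0.037], [-0.028, 0.0404]]
to -5.480: [[-0.0071, 0.0022], [-0.0144, 0.0033], [-0.0218, 0.0031], [-0.0291, 0.0017], [-0.0361, -0.0009], [-0.0425, -0.0046], [-0.0482, -0.0093]]
```

Emit:
{"method": "play_rows", "body": {"motion": [{"offset": [0.006,-0.0044,0],"twist": [0,0,0],"hand": -1},{"offset": [0.0126,-0.0077,0],"twist": [0,0,0],"hand": -1},{"offset": [0.0197,-0.0099,0],"twist": [0,0,0],"hand": -1},{"offset": [0.0271,-0.0108,0],"twist": [0,0,0],"hand": -1},{"offset": [0.0345,-0.0106,0],"twist": [0,0,0],"hand": -1},{"offset": [0.0418,-0.0092,0],"twist": [0,0,0],"hand": -1},{"offset": [0.0487,-0.0065,0],"twist": [0,0,0],"hand": -1},{"offset": [0.0487,-0.0065,0],"twist": [0,0,0],"hand": -1}]}}

```text
t: 7.47
tcp_pos: [0.5622, 0.1688, 0.1033]
orientation: [-179.9, -0.3, -4.4]
ft_force: [5.2, 4.3, 0.8]
opening: 0.0153
grip_force: 15.0
```

```bash
python3 look.py
```

```text
tcp [0.5622 0.1688 0.1033] yaw -4.396362571986219 open 0.015287394033613014 F [5.2293 4.2899 0.7507]
r 0.04617669320132312 spindle mod 2pi -2.0664590426843326
scene 13 centroid [-0.0025  0.0716] ends [0.0084 0.068 ] [-0.0145  0.0754] axis ang cw from +y -72.12838382019706 std [0.001  0.0084]
top 12 centroid [-0.0007  0.0721] ends [0.0079 0.0696] [-0.0087  0.0744] axis ang cw from +y -74.06257755436395 std [0.0008 0.0057]
```

Emit:
{"method": "play_rows", "body": {"motion": [{"offset": [0.0064,0.0037,0],"twist": [0,0,0],"hand": -1},{"offset": [0.0121,0.0085,0],"twist": [0,0,0],"hand": -1},{"offset": [0.017,0.0141,0],"twist": [0,0,0],"hand": -1},{"offset": [0.0209,0.0204,0],"twist": [0,0,0],"hand": -1},{"offset": [0.0236,0.0273,0],"twist": [0,0,0],"hand": -1},{"offset": [0.0252,0.0345,0],"twist": [0,0,0],"hand": -1},{"offset": [0.0256,0.0419,0],"twist": [0,0,0],"hand": -1},{"offset": [0.0256,0.0419,0],"twist": [0,0,0],"hand": -1}]}}

```text
t: 8.23
tcp_pos: [0.5836, 0.1227, 0.1032]
orientation: [180.0, -0.2, -4.4]
ft_force: [4.6, -3.9, 2.2]
opening: 0.0157
grip_force: 15.0
```

```bash
python3 look.py
```

```text
tcp [0.5836 0.1227 0.1032] yaw -4.4228523749584765 open 0.015661738344795815 F [ 4.5827 -3.8867  2.2038]
r 0.04692582920165872 spindle mod 2pi 3.063308566724174
scene 13 centroid [-0.0025  0.0724] ends [0.0095 0.0658] [-0.0147  0.0792] axis ang cw from +y -61.12506784129213 std [0.0009 0.0085]
top 18 centroid [-0.0019  0.0728] ends [0.0081 0.0677] [-0.0128  0.0784] axis ang cw from +y -62.82303113478023 std [0.001  0.0078]
```

Emit:
{"method": "play_rows", "body": {"motion": [{"offset": [-0.0008,0.0074,0],"twist": [0,0,0],"hand": -1},{"offset": [-0.0028,0.0145,0],"twist": [0,0,0],"hand": -1},{"offset": [-0.006,0.0212,0],"twist": [0,0,0],"hand": -1},{"offset": [-0.0102,0.0273,0],"twist": [0,0,0],"hand": -1},{"offset": [-0.0154,0.0326,0],"twist": [0,0,0],"hand": -1},{"offset": [-0.0214,0.037,0],"twist": [0,0,0],"hand": -1},{"offset": [-0.028,0.0404,0],"twist": [0,0,0],"hand": -1},{"offset": [-0.028,0.0404,0],"twist": [0,0,0],"hand": -1}]}}

```text
t: 9.0
tcp_pos: [0.5493, 0.0862, 0.1031]
orientation: [-180.0, 0.1, -4.4]
ft_force: [-2.9, 2.9, 7.5]
opening: 0.0156
grip_force: 15.0
```

```bash
python3 look.py
```

```text
tcp [0.5493 0.0862 0.1031] yaw -4.402728012967088 open 0.015642860987547864 F [-2.9473  2.8982  7.5252]
r 0.0454250929767088 spindle mod 2pi 1.9182611607221607
scene 11 centroid [0.0029 0.0644] ends [0.0042 0.053 ] [0.0017 0.076 ] axis ang cw from +y -6.1800420803884615 std [0.0008 0.0081]
top 3 centroid [0.0029 0.0572] ends [0.0031 0.0552] [0.0027 0.0592] axis ang cw from +y -5.288150529907649 std [0.     0.0016]
```

Emit:
{"method": "play_rows", "body": {"motion": [{"offset": [-0.0071,0.0022,0],"twist": [0,0,0],"hand": -1},{"offset": [-0.0144,0.0033,0],"twist": [0,0,0],"hand": -1},{"offset": [-0.0218,0.0031,0],"twist": [0,0,0],"hand": -1},{"offset": [-0.0291,0.0017,0],"twist": [0,0,0],"hand": -1},{"offset": [-0.0361,-0.0009,0],"twist": [0,0,0],"hand": -1},{"offset": [-0.0425,-0.0046,0],"twist": [0,0,0],"hand": -1},{"offset": [-0.0482,-0.0093,0],"twist": [0,0,0],"hand": -1},{"offset": [-0.0482,-0.0093,0],"twist": [0,0,0],"hand": -1}]}}

```text
t: 9.77
tcp_pos: [0.5048, 0.101, 0.1031]
orientation: [-179.8, -0.3, -4.4]
ft_force: [6.8, 8.4, 1.9]
opening: 0.0155
grip_force: 15.0
```

```bash
python3 look.py
```

```text
tcp [0.5048 0.101  0.1031] yaw -4.380860554858119 open 0.015544352394071224 F [6.825  8.3812 1.8993]
r 0.0435357277478348 spindle mod 2pi 0.8079864366848015
scene no needle 2
top no needle 0
```

```bash
python3 - <<'E'
import numpy as np
from scipy.optimize import least_squares
X=np.array([[.5113,.1653],[.5622,.1688],[.5836,.1227],[.5493,.0862],[.5048,.1010]])
f=least_squares(lambda c:np.hypot(*(X-c[:2]).T)-.045,[.537,.13]); C=f.x; print(C,f.fun)
yaw=np.radians(-4.44)
d=X-C; th=np.arctan2(-d[:,1],-d[:,0])-yaw; th=-np.mod(-th,2*np.pi); print(th)
n=np.array([2.84,np.radians(286.5),np.radians(298),np.radians(174)])
M=np.c_[np.ones(4),np.cos(th[:4]),np.sin(th[:4])]; a,res,*_=np.linalg.lstsq(M,n,rcond=None)
A=np.hypot(a[1],a[2]); ph=np.arctan2(a[2],a[1]); print("mean",a[0],"amp",A,"peak",a[0]+A,"at",ph,"resid",n-M@a,"needle at end",a[0]+A*np.cos(th[4]-ph))
P=lambda t:np.array([-.045*np.cos(t),.045*np.sin(t)])
# now TCP in tool axes rel. to new centre
d=X[4]-C; c,s=np.cos(yaw),np.sin(yaw); cur=np.array([c*d[0]+s*d[1],-(-s*d[0]+c*d[1])])
t0=th[4]; print("cur",cur,t0)
ts=[t0+(ph-t0)*k/18 for k in range(1,19)]; print((ph-t0)/18)
for t in ts: print(round(t,3),(P(t)-cur).round(4))
E
```

```text
[0.53921945 0.13005061] [-3.31719318e-05  5.13145333e-05 -1.48438867e-05 -5.63211756e-06
  4.03884915e-05]
[-0.82342615 -2.02860141 -3.22823676 -4.4089383  -5.50468229]
mean 3.393618492689844 amp 2.070251848490813 peak 5.463870341180657 at -2.677344720114165 resid [ 0.02471659 -0.04291733  0.04348819 -0.02528745] needle at end 1.424753288910738
cur [-0.0320672   0.03162801] -5.5046822916471845
0.1570743095296122
-5.348 [0.0054 0.0046]
-5.191 [0.0114 0.0083]
-5.033 [0.0179 0.0111]
-4.876 [0.0247 0.0128]
-4.719 [0.0318 0.0134]
-4.562 [0.0388 0.0129]
-4.405 [0.0457 0.0113]
-4.248 [0.0522 0.0086]
-4.091 [0.0583 0.005 ]
-3.934 [0.0637 0.0004]
-3.777 [ 0.0683 -0.0049]
-3.62 [ 0.072  -0.0109]
-3.463 [ 0.0748 -0.0174]
-3.306 [ 0.0765 -0.0243]
-3.149 [ 0.0771 -0.0313]
-2.991 [ 0.0766 -0.0384]
-2.834 [ 0.075  -0.0452]
-2.677 [ 0.0723 -0.0518]
```

Emit:
{"method": "play_rows", "body": {"motion": [{"offset": [0.0064,0.0039,0],"twist": [0,0,0],"hand": -1},{"offset": [0.0124,0.0076,0],"twist": [0,0,0],"hand": -1},{"offset": [0.0189,0.0104,0],"twist": [0,0,0],"hand": -1},{"offset": [0.0257,0.0121,0],"twist": [0,0,0],"hand": -1},{"offset": [0.0328,0.0127,0],"twist": [0,0,0],"hand": -1},{"offset": [0.0398,0.0122,0],"twist": [0,0,0],"hand": -1},{"offset": [0.0467,0.0106,0],"twist": [0,0,0],"hand": -1},{"offset": [0.0532,0.0079,0],"twist": [0,0,0],"hand": -1}]}}

```text
t: 10.53
tcp_pos: [0.5549, 0.0878, 0.103]
orientation: [-179.9, 0.2, -4.4]
ft_force: [-4.1, 4.5, 10.6]
opening: 0.0156
grip_force: 15.0
```

Emit:
{"method": "play_rows", "body": {"motion": [{"offset": [0.0061,-0.0036,0],"twist": [0,0,0],"hand": -1},{"offset": [0.0115,-0.0082,0],"twist": [0,0,0],"hand": -1},{"offset": [0.0161,-0.0135,0],"twist": [0,0,0],"hand": -1},{"offset": [0.0198,-0.0195,0],"twist": [0,0,0],"hand": -1},{"offset": [0.0226,-0.026,0],"twist": [0,0,0],"hand": -1},{"offset": [0.0243,-0.0329,0],"twist": [0,0,0],"hand": -1},{"offset": [0.0249,-0.0399,0],"twist": [0,0,0],"hand": -1},{"offset": [0.0244,-0.047,0],"twist": [0,0,0],"hand": -1}]}}

```text
t: 11.2
tcp_pos: [0.5843, 0.1312, 0.1031]
orientation: [179.9, -0.1, -4.4]
ft_force: [1.8, -2.9, 6.2]
opening: 0.0157
grip_force: 15.0
```

Emit:
{"method": "play_rows", "body": {"motion": [{"offset": [-0.0016,-0.0068,0],"twist": [0,0,0],"hand": -1},{"offset": [-0.0043,-0.0134,0],"twist": [0,0,0],"hand": -1},{"offset": [-0.0043,-0.0134,0],"twist": [0,0,0],"hand": -1},{"offset": [-0.0043,-0.0134,0],"twist": [0,0,0],"hand": -1},{"offset": [-0.0043,-0.0134,0],"twist": [0,0,0],"hand": -1},{"offset": [-0.0043,-0.0134,0],"twist": [0,0,0],"hand": -1}]}}

```text
t: 11.7
tcp_pos: [0.5813, 0.1463, 0.1031]
orientation: [-179.9, -0.1, -4.4]
ft_force: [3.7, 3.3, 5.5]
opening: 0.0159
grip_force: 15.0
```

```bash
sed -i 's/\[.5372,.130\]/[.5392,.13005]/' look.py; python3 look.py n2
```

```text
tcp [0.5813 0.1463 0.1031] yaw -4.384900900029579 open 0.015896703172852213 F [3.6994 3.2934 5.4929]
r 0.04508974909264626 spindle mod 2pi -2.6948266838680346
scene 13 centroid [-0.0017  0.074 ] ends [0.008  0.0642] [-0.0123  0.0846] axis ang cw from +y -44.86857070719977 std [0.0008 0.0083]
top 12 centroid [-0.0016  0.0742] ends [0.0059 0.0674] [-0.0098  0.0817] axis ang cw from +y -47.84023913475781 std [0.0008 0.0078]
```

View pics/n2.png

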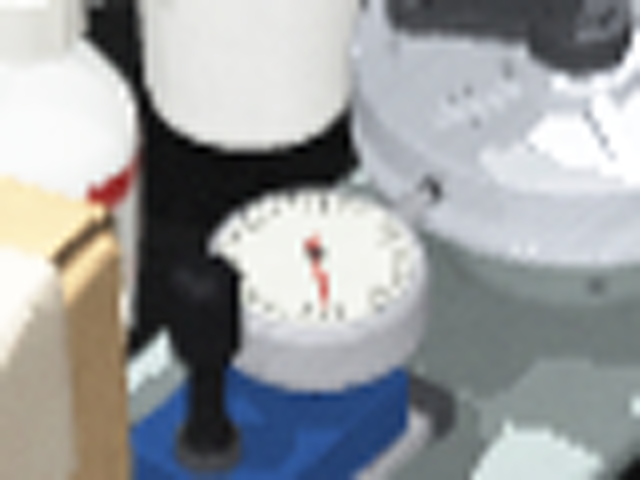

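The needle tip is at about (323,305) from the pivot at (316,250), so it reads about 313° (5.46 rad), which matches the fitted peak. I'll release the crank and go to the brake.

Emit:
{"method": "play_rows", "body": {"motion": [{"offset": [0,0,0],"twist": [0,0,0],"hand": -0.2},{"offset": [0,0,0],"twist": [0,0,0],"hand": -0.2},{"offset": [0,0,0],"twist": [0,0,0],"hand": -0.2},{"offset": [0,0,-0.01],"twist": [0,0,0],"hand": -0.2},{"offset": [0,0,-0.04],"twist": [0,0,0],"hand": -0.2},{"offset": [0,0,-0.075],"twist": [0,0,0],"hand": -0.2},{"offset": [0,0,-0.1],"twist": [0,0,0],"hand": -0.2},{"offset": [0,0,-0.1],"twist": [0,0,0],"hand": -1}]}}

```text
t: 12.47
tcp_pos: [0.5832, 0.1458, 0.2088]
orientation: [-179.9, -0.6, -4.4]
ft_force: [0.3, -0.1, 0.6]
opening: 0.0336
grip_force: 0.0
```

```bash
python3 look.py
```

```text
tcp [0.5832 0.1458 0.2088] yaw -4.388844391594717 open 0.033617766918071786 F [ 0.2613 -0.0857  0.5516]
r 0.04674235425535639 spindle mod 2pi -2.7206494132336023
scene 14 centroid [-0.0014  0.0737] ends [0.0083 0.0641] [-0.0123  0.0846] axis ang cw from +y -45.08421010019358 std [0.0008 0.009 ]
top 14 centroid [-0.0016  0.0745] ends [0.0058 0.0673] [-0.0105  0.0832] axis ang cw from +y -45.83895746822443 std [0.0008 0.0075]
```

Emit:
{"method": "play_rows", "body": {"motion": [{"offset": [-0.0417,0.1717,0],"twist": [0,0,-90],"hand": -1},{"offset": [-0.0417,0.1717,0],"twist": [0,0,-90],"hand": -1},{"offset": [-0.0417,0.1717,0],"twist": [0,0,-90],"hand": -1},{"offset": [-0.0417,0.1717,0],"twist": [0,0,-90],"hand": -1},{"offset": [-0.0417,0.1717,0],"twist": [0,0,-90],"hand": -1},{"offset": [-0.0417,0.1717,0],"twist": [0,0,-90],"hand": -1},{"offset": [-0.0417,0.1717,0],"twist": [0,0,-90],"hand": -1},{"offset": [-0.0417,0.1717,0],"twist": [0,0,-90],"hand": -1}]}}

```text
t: 13.23
tcp_pos: [0.5249, -0.023, 0.2009]
orientation: [-179.8, 0.1, 51.3]
ft_force: [-0.1, 0.7, -0.5]
opening: 0.0003
grip_force: 0.0
```

```bash
python3 -c "
from h import *
s=env.state();print(s['tcp_pos'],s['orientation'],s['joint_positions'])"
```

```text
[ 0.5249 -0.023   0.2009] [-179.8289    0.101    51.271 ] [-10.8659  21.0235  89.472   -0.01    69.703   27.8667]
```

Emit:
{"method": "play_rows", "body": {"motion": [{"offset": [0.002,0.003,0],"twist": [0,0,-34.3],"hand": -1},{"offset": [0.002,0.003,0],"twist": [0,0,-34.3],"hand": -1},{"offset": [0.002,0.003,0],"twist": [0,0,-34.3],"hand": -1},{"offset": [0.002,0.003,0.02],"twist": [0,0,-34.3],"hand": -1},{"offset": [0.002,0.003,0.04],"twist": [0,0,-34.3],"hand": -1},{"offset": [0.002,0.003,0.065],"twist": [0,0,-34.3],"hand": -1},{"offset": [0.002,0.003,0.085],"twist": [0,0,-34.3],"hand": -1},{"offset": [0.002,0.003,0.085],"twist": [0,0,-34.3],"hand": -1}]}}

```text
t: 13.9
tcp_pos: [0.5259, -0.0222, 0.1123]
orientation: [-179.4, -0.1, 85.3]
ft_force: [-1.3, 0.2, -0.6]
opening: 0.0006
grip_force: 0.0
```

```bash
python3 - <<'E'
from h import *
st=env.state();print(st['tcp_pos'],st['orientation'])
s=env.snapshot("top"); sc=env.snapshot("scene")
g=lambda im,x,y,w,h,k:cv2.resize(im[y:y+h,x:x+w,::-1],None,fx=k,fy=k,interpolation=cv2.INTER_CUBIC)
cv2.imwrite("pics/p3.png",np.hstack([g(s["image"],360,200,100,100,4),g(sc["image"],325,150,100,100,4)]))
E
```

```text
[ 0.5259 -0.0222  0.1123] [-179.3883   -0.0533   85.2916]
```

View pics/p3.png

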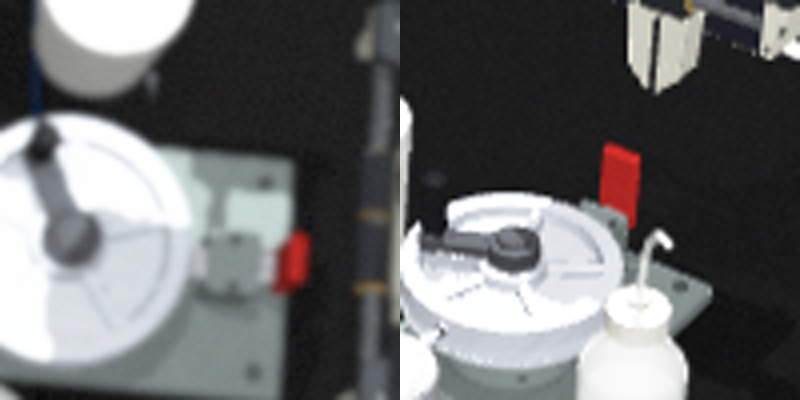

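Left panel: the red tab is at (293,262), with the gripper well outside it at (375,250). Right panel: the fingertips are at (655,90), behind the tab at (620,185). I'll go down and advance.

Emit:
{"method": "play_rows", "body": {"motion": [{"offset": [0,0.003,0.02],"twist": [0,0,0],"hand": -1},{"offset": [0,0.003,0.042],"twist": [0,0,0],"hand": -1},{"offset": [0,0.003,0.042],"twist": [0,0,0],"hand": -1},{"offset": [0.006,0.003,0.042],"twist": [0,0,0],"hand": -1},{"offset": [0.011,0.003,0.042],"twist": [0,0,0],"hand": -1},{"offset": [0.016,0.003,0.042],"twist": [0,0,0],"hand": -1},{"offset": [0.02,0.003,0.042],"twist": [0,0,0],"hand": -1},{"offset": [0.02,0.003,0.042],"twist": [0,0,0],"hand": -1}]}}

```text
t: 14.67
tcp_pos: [0.5348, -0.0021, 0.0762]
orientation: [179.9, 0.0, 85.4]
ft_force: [0.3, -0.6, -0.2]
opening: 0.0003
grip_force: 0.0
```

Emit:
{"method": "play_rows", "body": {"motion": [{"offset": [0.002,0,0],"twist": [0,0,0],"hand": -1},{"offset": [0.004,0,0],"twist": [0,0,0],"hand": -1},{"offset": [0.006,0,0],"twist": [0,0,0],"hand": -1},{"offset": [0.006,0,0],"twist": [0,0,0],"hand": -1}]}}

```text
t: 15.0
tcp_pos: [0.5348, 0.0032, 0.0753]
orientation: [-180.0, -0.0, 85.3]
ft_force: [-0.0, 0.5, -0.0]
opening: 0.0006
grip_force: 0.0
```

Emit:
{"method": "play_rows", "body": {"motion": [{"offset": [0,-0.005,0.003],"twist": [0,0,0],"hand": -1},{"offset": [0.0025,-0.005,0.003],"twist": [0,0,0],"hand": -1},{"offset": [0.005,-0.005,0.003],"twist": [0,0,0],"hand": -1},{"offset": [0.0075,-0.005,0.003],"twist": [0,0,0],"hand": -1},{"offset": [0.0075,-0.005,0.003],"twist": [0,0,0],"hand": -1}]}}

```text
t: 15.42
tcp_pos: [0.5293, 0.0102, 0.0717]
orientation: [-179.9, 0.1, 85.3]
ft_force: [-2.7, -5.1, -1.1]
opening: 0.0006
grip_force: 2.2
```

Emit:
{"method": "play_rows", "body": {"motion": [{"offset": [0.002,0,0],"twist": [0,0,0],"hand": -1},{"offset": [0.004,0,0],"twist": [0,0,0],"hand": -1},{"offset": [0.006,0,0],"twist": [0,0,0],"hand": -1},{"offset": [0.006,0,0],"twist": [0,0,0],"hand": -1}]}}

```text
t: 15.75
tcp_pos: [0.5298, 0.0159, 0.0717]
orientation: [-179.9, 0.1, 85.3]
ft_force: [-2.2, -5.8, -1.7]
opening: 0.0003
grip_force: 3.0
```

Emit:
{"method": "play_rows", "body": {"motion": [{"offset": [0.0015,0,0],"twist": [0,0,0],"hand": -1},{"offset": [0.003,0,0],"twist": [0,0,0],"hand": -1},{"offset": [0.003,0,0],"twist": [0,0,0],"hand": -1}]}}

```text
t: 16.0
tcp_pos: [0.5298, 0.0162, 0.0718]
orientation: [-179.8, 0.4, 85.4]
ft_force: [-4.5, -18.5, 0.0]
opening: 0.001
grip_force: 9.4
```

Emit:
{"method": "play_rows", "body": {"motion": [{"offset": [0.001,0,0],"twist": [0,0,0],"hand": -1},{"offset": [0.001,0,0],"twist": [0,0,0],"hand": -1},{"offset": [0.001,0,0],"twist": [0,0,0],"hand": -1}]}}

```text
t: 16.25
tcp_pos: [0.5298, 0.0162, 0.0718]
orientation: [-179.8, 0.4, 85.3]
ft_force: [-3.8, -22.3, 1.7]
opening: 0.0007
grip_force: 11.4
```

Emit:
{"method": "play_rows", "body": {"motion": [{"offset": [-0.01,0,0],"twist": [0,0,0],"hand": -1},{"offset": [-0.03,0,0],"twist": [0,0,0],"hand": -1},{"offset": [-0.04,0,0],"twist": [0,0,0],"hand": -1},{"offset": [-0.04,0,-0.03],"twist": [0,0,0],"hand": -1},{"offset": [-0.04,0,-0.07],"twist": [0,0,0],"hand": -1},{"offset": [-0.04,0,-0.1],"twist": [0,0,0],"hand": -1},{"offset": [-0.04,0,-0.1],"twist": [0,0,0],"hand": -1},{"offset": [-0.04,0,-0.1],"twist": [0,0,0],"hand": -1}]}}

```text
t: 16.92
tcp_pos: [0.5289, -0.0191, 0.1739]
orientation: [179.8, 0.0, 85.3]
ft_force: [-0.1, 0.1, -0.7]
opening: 0.0005
grip_force: 0.0
```

```bash
python3 look.py; python3 - <<'E'
from h import *
s=env.snapshot("top"); sc=env.snapshot("scene")
g=lambda im,x,y,w,h,k:cv2.resize(im[y:y+h,x:x+w,::-1],None,fx=k,fy=k,interpolation=cv2.INTER_CUBIC)
cv2.imwrite("pics/p4.png",np.vstack([g(s["image"],250,180,200,150,3)[:300],g(sc["image"],255,150,200,100,3)]))
E
```

```text
tcp [ 0.5289 -0.0191  0.1739] yaw 85.28973292542739 open 0.0005258337398092261 F [-0.138   0.0773 -0.6703]
r 0.14951911287231773 spindle mod 2pi 1.579292897465019
scene 10 centroid [-0.0016  0.074 ] ends [0.0061 0.0664] [-0.0101  0.0824] axis ang cw from +y -45.26452664441422 std [0.0007 0.0078]
top no needle 0
```

View pics/p4.png

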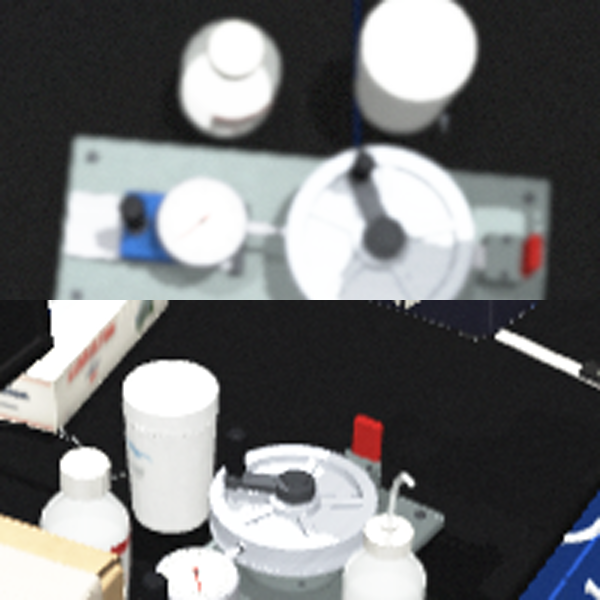

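The needle still reads about 315° (5.49 rad, the peak). The tab has moved in about 13 mm, the gripper is clear, and the bottles and tub are where they were.

```bash
python3 -c "
from rig import env
print(env.close_job())"
```

```text
the job is handed in; nothing more can be done
None
```

I handed the job in at about 17 s: gauge against its stop, pulley turned past 5.3 rad and brought back to its high spot (needle about 5.49 rad), brake pushed on, arm clear and the bottles, tub and carton untouched; no verdict came back, and the gauge and brake travels were judged from images and push forces only.

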